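Fit the drive carrier in its bay

TASK

Fit the drive carrier that lies on the drive deck of the open computer: swing the wire bail up and over until it rests back on its own, slide the carrier along the deck under the lips of the guides until it is fully home against the connector, then bring the bail back down in front of it. Do not tip the carrier up and leave the other things on the bench where they are.

Things in the scene. Friction and masses are not known exactly. Their poses are not given: they have to be found in the camera images.
- bay_home (a point): Where the carrier's centre (half-way up) must be when fully home in the drive bay of the open finned aluminium computer; 9.5 mm over the flat steel drive deck (deck: 60 mm over the bench). x points along the lane into the bay, y across it to the left, z up. The black connector that stops the carrier has its face 52.5 mm past this point; the bay's mouth is 52.5 mm before it.
- bay_mouth (a point): Middle of the bay's mouth, on the deck; axes as bay_home. Two steel guides begin here, 23.5 mm high: flared mouth 91 mm wide, narrowing over 28 mm to 73 mm; from there to the connector (105 mm in) lips reach 7.5 mm over the carrier's edges, undersides 21 mm over the deck, the middle open above.
- deck_end (a point): Middle of the deck's edge at the chassis' open end, 198 mm before the mouth; axes as bay_home. Chassis: 336 x 248 mm, 66 mm high, fixed on a blue turntable 30 mm high. The deck is 128 mm wide. Side walls rise 36 mm over the deck, inner faces 75 mm left (+y) and 139 mm right of the lane's middle. Right of the deck is the main board, nothing on it over 10 mm above the deck.
- carrier_mid (a point): Centre, half-way up, of the drive carrier: a black sled with an aluminium drive in it, a plain box 105 mm long (x), 70 wide (y), 19 high, 0.2 to 0.34 kg, loose, slides easily (friction about 0.3). It starts flat on the deck outside the bay before the closed bail, askew up to 0.2 rad and up to 16 mm off the lane's middle. Its x axis points to the end that goes in first.
- carrier: The same drive carrier, at the centre of its underside; axes as carrier_mid.
- bail (a joint): Angle of the retaining bail about its hinge, rad: 0 closed (crossbar across the bay's mouth, held by its weight), 1.73 balance point (upright), 2.6 fully open (leaning back over the bay on its stop, held by its weight). Let go below the balance point it sinks to 0, slowly, within 2 s; beyond it, to 2.6; within 0.15 rad of it, it may hang.
- bail_grip (a point): Middle of the bail's crossbar: black round sleeve 10 mm thick, 60 mm long, across the lane, on a bail of 6 mm steel wire (75 g, arms 102 mm apart). Closed, it is 10 mm before the mouth, 16 mm over the deck (11 mm free under it) and blocks the way in; a carrier that is home lies 5 mm behind it. The axes turn with the bail.
- bail_hinge (a point): Middle of the bail's hinge axis, 13.5 mm past bay_home and 28 mm over the deck; axes as bay_home, the hinge axis along y. The crossbar's centre is 77 mm from it: closed, 76 mm before it (-x) and 12 mm lower; it swings up and over toward +x.
- bracket: loose sheet-metal bracket, 150 x 72 mm, lying on the turntable beside the chassis on its main-board side; bystander
- screwdriver: screwdriver with black handle, 170 mm, lying on the turntable along the robot's side of the chassis; bystander
- screw_dish: small steel dish, 56 mm across and 18 mm high, on the turntable in front of the chassis' open end; bystander
- power_driver: electric screwdriver, 260 mm long, lying on the bench; bystander
- cleaner: white plastic bottle, 60 mm across and 150 mm high, on the bench; bystander
- heat_sink: finned aluminium heat sink, 90 x 70 x 30 mm, on the bench; bystander
- parts_box: clear open box, 140 x 100 x 60 mm, on the bench; bystander
Things that resemble listed ones, but are neither listed nor needed, are in the scene too. What is shaped like the carrier but orange or turquoise is not meant.

How it is judged:
By the outcome, as a careful person would: the job done as asked, in the order asked, and still so for the second after the job is handed in, with the robot touching nothing.
It also fails if it takes over 72 s, if anything falls off the work surface, if the arm or the gripper's body presses on something with over 40 N, if the wrist force passes 120 N, or if a joint passes its speed limit or range.

ROBOT

A 7-joint arm with a two-finger parallel gripper is mounted at the origin on the work surface. World frame = base frame: x ahead of the robot, y to its left, z up, the work surface at z = 0. Lengths are in m, angles in rad, forces in N, time in s.
With the tool pointing down it reaches from about 0.425 to 1.025 m from the base axis. Payload 3.6 kg.
Tool frame: the origin (TCP) lies at the very end of the fingers, on their centre line; the grasp point (between the pads) lies 19 mm behind it; z points along the fingers, y is the line along which they close (so a half turn about z gives the same grasp; the last joint's range is limited). The gripper opens to 85 mm and grips with 20 to 120 N. Pads are 22 mm wide; open, the fingers measure 114 mm over their backs; the gripper's body (76 mm by 85 mm) begins 54 mm behind the grasp point. The pads swing forward as they close: fully open they stand 13 mm farther back than shut.
Start: joints at [1.248, 0.591, 0.048, 1.609, -0.033, 0.943, -0.034], TCP at [0.165, -0.706, 0.231] pointing down, gripper open.
Joint ranges: [-2.69, 2.69], [-0.47, 2.24], [-1.27, 1.36], [0.19, 2.51], [-1.53, 4.68], [0.08, 2.07], [-3.09, 3.09]. Speed limits (rad/s): [2.57, 2.57, 3.14, 3.14, 3.14, 3.14, 3.14].

INTERFACE

Orientations are given as a rotation vector (axis times angle).
In Python, from plant import bot, optics, order gives the robot as it stands.
- The arm moves only by the tool jog_arm, never from a script. Its argument "series" is a list of rows, each a list of 3 entries, a list of its own where there are three numbers: the opening, from -1 (shut) to 1 (fully open), then the shift along the world's x, y, z in cm, then the turn, a rotation vector about the world's x, y, z in degrees. A call has 1 to 20 rows; each row shifts and turns the commanded pose from where the row before left it; what a row does not reach is not made up. A row lasts 1/12 s, in which the tool goes at most 41.7 mm and 7.16 degrees, less where a joint would pass 70% of its speed; a pose out of reach is approached as far as the arm can. A call is refused whole if a number of a shift passes 4.17 or a number of a turn 7.16, either way. A call with a gripper value outside its range is refused whole. The fingers move at their own pace and stop on an object; "force" is the grip in N (left out, the last holds). Time passes only in rows, so rows that do not move let the fingers close. It gives the time, the measured TCP pose, the force, the opening and the grip force at its end, in the units of the state.
- bot.sense(): the state, without advancing time (a new reading comes with each control period).
- optics.camera(name): name is "scene" or "top" or "wrist"; returns a dict with "color" (400x640x3 uint8, blue, green, red), "mtx" (3x3 intrinsics, pixels), "T" (4x4, takes a point from camera to world coordinates). Camera axes: x right, y up, looking along -z (the intrinsics and any distortion apply to the point x, -y, -z); pixel columns grow to the right and rows downward; lengths in m; the calibration is good to about 2 mm. A picture is of the moment at which its call begins. There is no depth.
- order.job_done(): hands the job in; it is judged then, once.
The state is a dict: "clock": time; "q": joint angles; "joint_vel": joint speeds; "joint_efforts": joint torques, N m; "ee_pos": TCP position; "orientation": TCP orientation; "force": force on the tool from outside, world axes, zero at the start; "wrist_torque": the same for the moment, N m; "finger_gap": opening from 0.0 (shut) to 1.0 (fully open); "finger_force": force on a finger pad.
Only numpy, scipy, OpenCV 4.12 (cv2) and the standard library are available. Lean on these libraries where they do the work, as an engineer would, in place of code of your own. Each camera call takes 0.05 s, during which the arm holds its last target. There are 200 camera calls.

## Working session

There is one attempt and no reset: what is moved stays moved. The work goes in short steps, Python scripts to look and compute and a tool call to move; the robot and the scene stay as the last step left them, time stands still between calls to the robot, and variables do not carry over. Pictures are saved under pics/ and viewed, at most 10 in all, crops included, and the job is handed in when it is done.

Besides the shell and the picture viewer there is one more tool, called after "Request:" as name([rows], argument=value, ...), one row to a line, values as JSON. jog_arm: Moves the arm, as the interface text tells. Its arguments: {"type":"object","properties":{"series":{"type":"array"},"force":{"type":"number"}},"required":["series"]}

```bash
mkdir -p pics
cat > h.py <<'E'
import numpy as np, cv2
from plant import bot, optics, order
def shot(cam,name):
    d=optics.camera(cam); cv2.imwrite(f'pics/{name}.png',d['color']); np.savez(f'pics/{name}.npz',K=d['mtx'],T=d['T']); return d
def ray(name,u,v,z):
    d=np.load(f'pics/{name}.npz'); K,T=d['K'],d['T']
    p=np.linalg.solve(K,[u,v,1.]); r=T[:3,:3]@[p[0],-p[1],-p[2]]; o=T[:3,3]
    return o+r*(z-o[2])/r[2]
def proj(name,P):
    d=np.load(f'pics/{name}.npz'); K,T=d['K'],d['T']
    c=T[:3,:3].T@(np.array(P)-T[:3,3]); p=K@[c[0],-c[1],-c[2]]; return p[:2]/p[2]
E
python3 - <<'E'
from h import *
a=shot('top','top1');b=shot('scene','sc1')
print(a.keys(),a['mtx'],a['T'],b['T'])
cv2.imwrite('pics/both.png',cv2.resize(np.vstack([a['color'],b['color']]),None,fx=.75,fy=.75))
print(bot.sense())
E
```

```text
dict_keys(['color', 'mtx', 'T']) [[469.96307061   0.         322.76045166]
 [  0.         469.96307061 190.00414325]
 [  0.           0.           1.        ]] [[ 0.02197393  0.99666584 -0.07857706  0.38736682]
 [-0.9996375   0.02068032 -0.01723907 -0.05336765]
 [-0.01555659  0.07892738  0.99675898  1.61474062]
 [ 0.          0.          0.          1.        ]] [[-0.4215692  -0.77559181  0.4698263   1.21644527]
 [ 0.90671021 -0.35340182  0.23018197  0.32814948]
 [-0.01248978  0.52303393  0.85222034  1.37389592]
 [ 0.          0.          0.          1.        ]]
{'clock': 0.1, 'q': array([ 1.24749198,  0.59206792,  0.04828916,  1.6096857 , -0.0333161 ,
        0.94274451, -0.03370315]), 'joint_vel': array([ 0.00089603, -0.00249922, -0.00043701, -0.00494564,  0.00074674,
        0.00025726, -0.00082608]), 'joint_efforts': array([ 4.15345086e-03, -5.50008881e+01,  1.55300606e+00, -1.98827720e+01,
        9.69450921e-03,  3.81518301e-03,  6.06853192e-06]), 'ee_pos': array([ 0.16499582, -0.70519822,  0.23022876]), 'orientation': array([-3.11880255e+00, -3.60069810e-01,  5.29214354e-04]), 'force': array([-0.91148525, -0.27921386, -1.02268382]), 'wrist_torque': array([ 0.02924341, -0.04164758,  0.04433708]), 'finger_force': 0.0, 'finger_gap': 1.0009459835752674}
```

View pics/both.png

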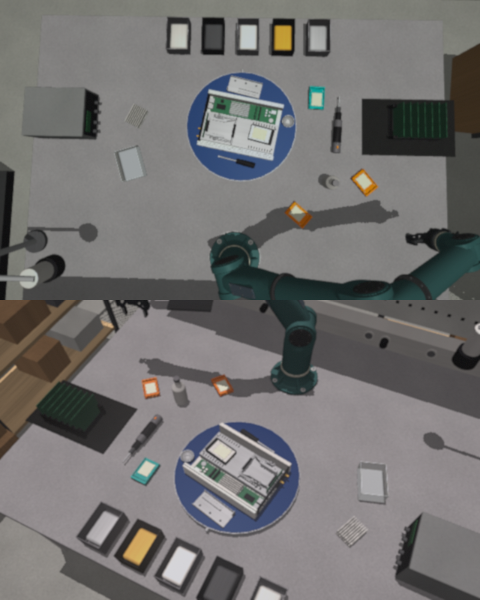

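The top view shows the chassis on the turntable near full-size pixel (322,165), with the open end to the right. I'll enlarge it.

Run:
```python
from h import *
a=cv2.imread('pics/top1.png')[110:220,250:400]
cv2.imwrite('pics/c1.png',cv2.resize(a,None,fx=5.3,fy=5.3,interpolation=cv2.INTER_CUBIC))
b=cv2.imread('pics/sc1.png')[155:300,225:405]
cv2.imwrite('pics/c2.png',cv2.resize(b,None,fx=4,fy=4,interpolation=cv2.INTER_CUBIC))
```

```text
(no output)
```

View pics/c1.png

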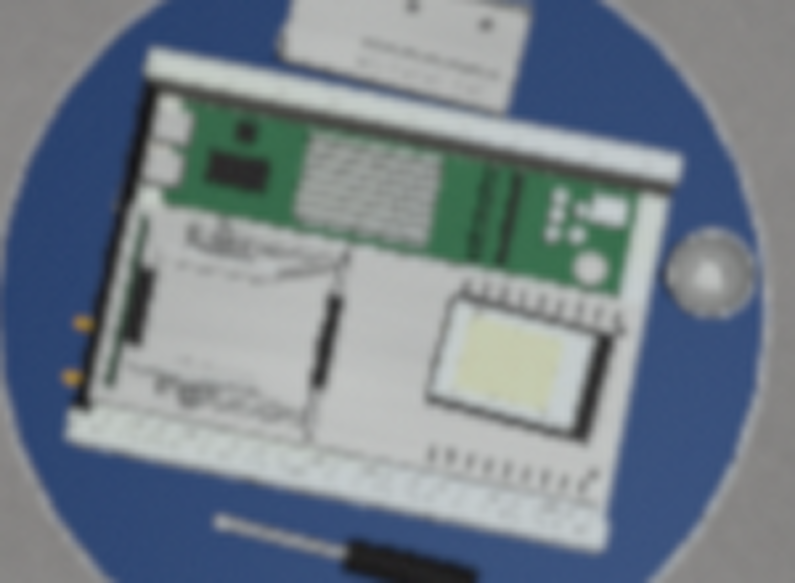

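View pics/c2.png

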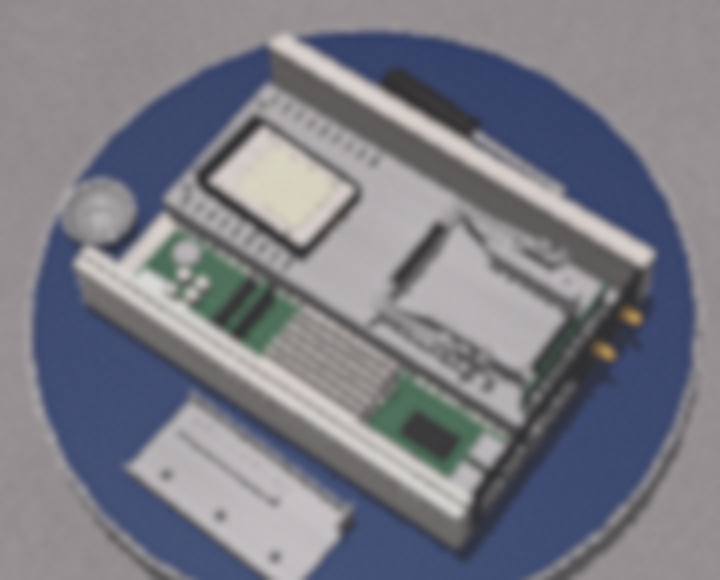

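c1 (5.3x crop of the top view): the bail sleeve runs (336,297)–(317,387) and the connector face is at about (145,307). The carrier's corners are (458,297), (613,333), (585,440) and (428,402), and the wall ends are visible.

Run:
```python
from h import *
def R(u,v,z): return ray('top1',250+u/5.3,110+v/5.3,z)
np.set_printoptions(precision=4,suppress=True)
for n,u,v,z in [('sleeve',327,342,.076),('sl1',336,297,.076),('sl2',317,387,.076),('conn',147,308,.07),('c1',458,297,.079),('c2',613,333,.079),('c3',585,440,.079),('c4',428,402,.079),
 ('wallR far',150,48,.096),('wallR open',684,153,.096),('wallL far out',65,438,.096),('wallL open out',603,550,.096),('wallL open in',608,515,.096),('wallL far in',70,408,.096),('wallR open in',678,186,.096),('deck end corner L',606,470,.06),('deckend R',630,335,.06)]:
    print(n,R(u,v,z))
def S(u,v,z): return ray('sc1',225+u/4,155+v/4,z)
print('scene')
for n,u,v,z in [('sl1',440,225,.076),('sl2',402,285,.076),('c2',200,182,.079),('c3',262,120,.079),('c4',358,192,.079),('c1',305,255,.079),('wallL open out',280,35,.096),('wallL far out',655,255,.096)]: print(n,S(u,v,z))
```

```text
sleeve [0.559  0.0108 0.076 ]
sl1 [0.5873 0.0059 0.076 ]
sl2 [0.5308 0.0164 0.076 ]
conn [0.5788 0.1242 0.07  ]
c1 [ 0.5884 -0.07    0.079 ]
c2 [ 0.5679 -0.1664  0.079 ]
c3 [ 0.5011 -0.1501  0.079 ]
c4 [ 0.5226 -0.0527  0.079 ]
wallR far [0.7379 0.1241 0.096 ]
wallR open [ 0.6783 -0.2072  0.096 ]
wallL far out [0.4944 0.1691 0.096 ]
wallL open out [ 0.433 -0.161  0.096]
wallL open in [ 0.4543 -0.1638  0.096 ]
wallL far in [0.5129 0.1667 0.096 ]
wallR open in [ 0.6577 -0.2037  0.096 ]
deck end corner L [ 0.484  -0.1647  0.06  ]
deckend R [ 0.5691 -0.1785  0.06  ]
scene
sl1 [0.5339 0.0217 0.076 ]
sl2 [0.5906 0.0174 0.076 ]
c2 [ 0.5758 -0.1545  0.079 ]
c3 [ 0.508  -0.1375  0.079 ]
c4 [ 0.535  -0.0442  0.079 ]
c1 [ 0.5989 -0.0562  0.079 ]
wallL open out [ 0.4426 -0.154   0.096 ]
wallL far out [0.5033 0.176  0.096 ]
```

Request:
jog_arm([
  [1, [1.92, 3.4, 0.25], [0, 0, -1.2]],
  [1, [1.92, 3.4, 0.25], [0, 0, -1.2]],
  [1, [1.92, 3.4, 0.25], [0, 0, -1.2]],
  [1, [1.92, 3.4, 0.25], [0, 0, -1.2]],
  [1, [1.92, 3.4, 0.25], [0, 0, -1.2]],
  [1, [1.92, 3.4, 0.25], [0, 0, -1.2]],
  [1, [1.92, 3.4, 0.25], [0, 0, -1.2]],
  [1, [1.92, 3.4, 0.25], [0, 0, -1.2]],
  [1, [1.92, 3.4, 0.25], [0, 0, -1.2]],
  [1, [1.92, 3.4, 0.25], [0, 0, -1.2]],
  [1, [1.92, 3.4, 0.25], [0, 0, -1.2]],
  [1, [1.92, 3.4, 0.25], [0, 0, -1.2]],
  [1, [1.92, 3.4, 0.25], [0, 0, -1.2]],
  [1, [1.92, 3.4, 0.25], [0, 0, -1.2]],
  [1, [1.92, 3.4, 0.25], [0, 0, -1.2]],
  [1, [1.92, 3.4, 0.25], [0, 0, -1.2]],
  [1, [1.92, 3.4, 0.25], [0, 0, -1.2]],
  [1, [1.92, 3.4, 0.25], [0, 0, -1.2]],
  [1, [1.92, 3.4, 0.25], [0, 0, -1.2]],
  [1, [1.92, 3.4, 0.25], [0, 0, -1.2]],
], force=30)

```text
clock: 1.77
ee_pos: [0.5494, -0.0242, 0.2812]
orientation: [3.127, -0.298, -0.001]
force: [0.4, -0.4, 0.6]
finger_gap: 0.997
finger_force: 0.0
```

Run:
```python
from h import *
a=shot('wrist','w1');s=bot.sense();print(s['ee_pos'],s['orientation'],s['clock'],a['T'],a['mtx'][0])
cv2.imwrite('pics/w1b.png',cv2.resize(a['color'],None,fx=1.25,fy=1.25))
```

```text
[ 0.55451888 -0.0139631   0.28215802] [-3.12159039  0.2808071  -0.00851042] 1.8167 [[-1.87753459e-01  9.39939182e-01  2.85066611e-01  6.22346600e-01]
 [-9.82216063e-01 -1.79818346e-01 -5.40089713e-02 -3.84249490e-02]
 [ 4.95058242e-04 -2.90137376e-01  9.56984879e-01  4.23873498e-01]
 [ 0.00000000e+00  0.00000000e+00  0.00000000e+00  1.00000000e+00]] [277.9056137    0.         319.13471512]
```

View pics/w1b.png

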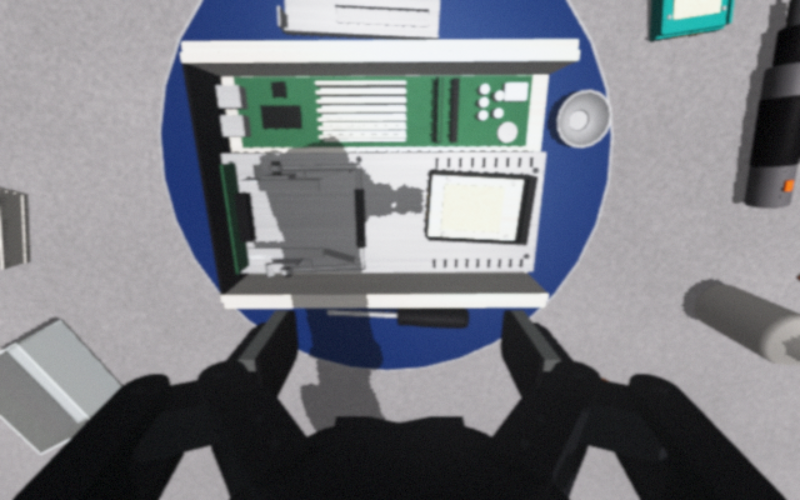

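The wrist view shows the sleeve near (361,218), the carrier at about (430–535, 170–245) and the connector at (245,217). The arm was still settling, so I'll retake it and crop.

Run:
```python
from h import *
a=shot('wrist','w0');a=shot('wrist','w2');s=bot.sense();print(s['ee_pos'],s['orientation'],s['joint_vel'].round(3))
cv2.imwrite('pics/w2b.png',cv2.resize(a['color'][20:260,160:480],None,fx=2.5,fy=2.5,interpolation=cv2.INTER_CUBIC))
```

```text
[ 0.55055059 -0.02152095  0.28122546] [-3.12696580e+00  2.84303566e-01 -1.00995056e-03] [ 0.048 -0.016  0.07   0.048  0.026  0.016  0.013]
```

View pics/w2b.png

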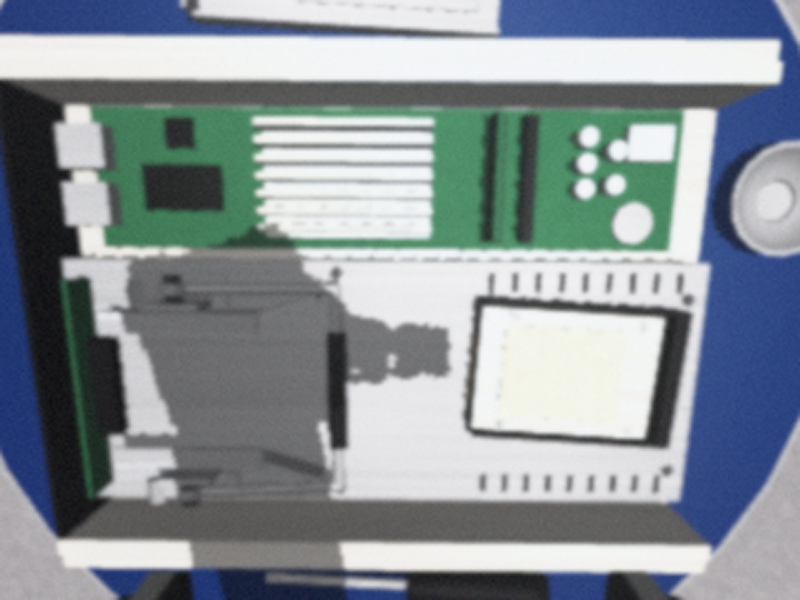

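In the crop (2.5x), the sleeve spans (338,332)–(338,448). The carrier's top corners are (477,297), (691,312), (668,447) and (467,433), and the deck end runs (709,263)–(680,500).

Run:
```python
from h import *
np.set_printoptions(precision=4,suppress=True)
print(np.load('pics/w2.npz')['T'])
g=lambda u,v,z: ray('w2',160+u/2.5,20+v/2.5,z)[:2]
P={}
for n,u,v,z in [('sl',338,390,.076),('s1',338,332,.076),('s2',338,448,.076),('conn',125,385,.07),('c1',477,297,.079),('c2',691,312,.079),('c3',668,447,.079),('c4',467,433,.079),('dR',709,263,.06),('dL',680,500,.06),('wLout',705,568,.096),('wLin',709,545,.096),('wRin',777,83,.096),('wLfar',65,566,.096),('hole',336,273,.06)]:
    P[n]=g(u,v,z);print(n,P[n])
e=np.array([np.sin(.184),np.cos(.184)]);n=np.array([-e[1],e[0]])
m=P['sl']+.01*e
for k in P: print(k,((P[k]-m)@e).round(4),((P[k]-m)@n).round(4))
for a,b in [('c4','c3'),('c1','c2'),('wLfar','wLout')]:
    d=P[a]-P[b];print(np.arctan2(d[0],d[1]),np.linalg.norm(d))
```

```text
[[-0.1756  0.9434  0.2814  0.6251]
 [-0.9845 -0.1668 -0.055  -0.0314]
 [-0.005  -0.2867  0.958   0.4247]
 [ 0.      0.      0.      1.    ]]
sl [0.5601 0.013 ]
s1 [0.5889 0.0071]
s2 [0.5298 0.0192]
conn [0.5809 0.1222]
c1 [ 0.5939 -0.0633]
c2 [ 0.5685 -0.1652]
c3 [ 0.5014 -0.1496]
c4 [ 0.5269 -0.0484]
dR [ 0.5884 -0.1829]
dL [ 0.4625 -0.1607]
wLout [ 0.4385 -0.1584]
wLin [ 0.4512 -0.161 ]
wRin [ 0.6613 -0.2   ]
wLfar [0.4972 0.1692]
hole [0.6166 0.0039]
sl -0.01 -0.0
s1 -0.0105 -0.0294
s2 -0.0095 0.0309
conn 0.1011 -0.0005
c1 -0.0788 -0.0473
c2 -0.1836 -0.0409
c3 -0.1806 0.0279
c4 -0.0764 0.0213
dR -0.1974 -0.0636
dL -0.1986 0.0642
wLout -0.2007 0.0882
wLin -0.201 0.0752
wRin -0.2009 -0.1385
wLfar 0.1321 0.0903
hole -0.0086 -0.0573
0.24705424497762976 0.10443280584197605
0.24451524927255977 0.1050771715464411
0.17748696761382501 0.33276120715603374
```

The sizes check out: deck half-widths 64, walls 75 and 138, carrier 105 x 70. Mouth = (0.562, 0.023), lane tilt 0.18 rad, and the tool yaw is already aligned. Next I'll grasp the bail.

Request:
jog_arm([
  [0, [1.1, 3.8, 0], [0, 0, 0]],
  [0, [0, 0, -3], [0, 0, 0]],
  [0, [0, 0, -3], [0, 0, 0]],
  [0, [0, 0, -3], [0, 0, 0]],
  [0, [0, 0, -3], [0, 0, 0]],
  [0, [0, 0, -3], [0, 0, 0]],
  [0, [0, 0, -3], [0, 0, 0]],
  [0, [0, 0, -1.2], [0, 0, 0]],
  [0, [0, 0, -1.2], [0, 0, 0]],
  [0, [0, 0, -1.1], [0, 0, 0]],
  [0, [0, 0, 0], [0, 0, 0]],
  [0, [0, 0, 0], [0, 0, 0]],
  [0, [0, 0, 0], [0, 0, 0]],
], force=20)

```text
clock: 3.0
ee_pos: [0.5611, 0.012, 0.0674]
orientation: [-3.127, 0.297, -0.003]
force: [0.2, -0.1, -0.1]
finger_gap: 0.502
finger_force: 0.0
```

Run:
```python
from h import *
a=shot('wrist','w3');s=bot.sense();print(s['ee_pos'],s['orientation'],s['force'])
cv2.imwrite('pics/w3b.png',a['color'])
```

```text
[0.56121327 0.01210739 0.06754195] [-3.1271341   0.29648866 -0.00390951] [ 0.72569864 -0.89632429 -0.45469199]
```

View pics/w3b.png

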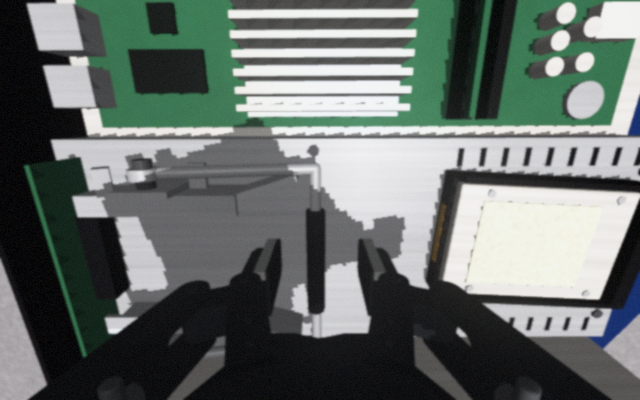

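The sleeve stands between the pads (column 317, pads at 270 and 370). Lowering slightly and closing.

Request:
jog_arm([
  [-1, [0, 0, -0.3], [0, 0, 0]],
  [-1, [0, 0, 0], [0, 0, 0]],
  [-1, [0, 0, 0], [0, 0, 0]],
  [-1, [0, 0, 0], [0, 0, 0]],
  [-1, [0, 0, 0], [0, 0, 0]],
  [-1, [0, 0, 0], [0, 0, 0]],
  [-1, [0, 0, 0], [0, 0, 0]],
  [-1, [0, 0, 0], [0, 0, 0]],
], force=30)

```text
clock: 3.72
ee_pos: [0.5608, 0.014, 0.0638]
orientation: [-3.126, 0.294, -0.002]
force: [0.5, 5.7, 3.7]
finger_gap: 0.104
finger_force: 29.7
```

Run:
```python
import numpy as np
# arc from t=0 to 2.45, smooth; print cm rows
e=np.array([.18,.984])
def P(t): return 7.7*np.array([-np.cos(t-.157),np.sin(t-.157)])
s=np.linspace(0,1,31)[:]; T=2.45*s
Q=np.array([P(t) for t in T]); D=np.diff(Q,axis=0)
for d in D: print([round(d[0]*e[0],2),round(d[0]*e[1],2),round(d[1],2)],end=', ')
print(Q[-1]-Q[0])
```

```text
[np.float64(-0.01), np.float64(-0.07), np.float64(0.62)], [np.float64(-0.0), np.float64(-0.02), np.float64(0.63)], [np.float64(0.01), np.float64(0.03), np.float64(0.63)], [np.float64(0.01), np.float64(0.08), np.float64(0.62)], [np.float64(0.02), np.float64(0.13), np.float64(0.61)], [np.float64(0.03), np.float64(0.18), np.float64(0.6)], [np.float64(0.04), np.float64(0.23), np.float64(0.59)], [np.float64(0.05), np.float64(0.27), np.float64(0.56)], [np.float64(0.06), np.float64(0.32), np.float64(0.54)], [np.float64(0.07), np.float64(0.36), np.float64(0.51)], [np.float64(0.07), np.float64(0.4), np.float64(0.48)], [np.float64(0.08), np.float64(0.44), np.float64(0.45)], [np.float64(0.09), np.float64(0.47), np.float64(0.41)], [np.float64(0.09), np.float64(0.5), np.float64(0.37)], [np.float64(0.1), np.float64(0.53), np.float64(0.33)], [np.float64(0.1), np.float64(0.55), np.float64(0.28)], [np.float64(0.11), np.float64(0.57), np.float64(0.23)], [np.float64(0.11), np.float64(0.59), np.float64(0.18)], [np.float64(0.11), np.float64(0.6), np.float64(0.14)], [np.float64(0.11), np.float64(0.61), np.float64(0.08)], [np.float64(0.11), np.float64(0.62), np.float64(0.03)], [np.float64(0.11), np.float64(0.62), np.float64(-0.02)], [np.float64(0.11), np.float64(0.61), np.float64(-0.07)], [np.float64(0.11), np.float64(0.61), np.float64(-0.12)], [np.float64(0.11), np.float64(0.6), np.float64(-0.17)], [np.float64(0.11), np.float64(0.58), np.float64(-0.22)], [np.float64(0.1), np.float64(0.56), np.float64(-0.27)], [np.float64(0.1), np.float64(0.54), np.float64(-0.31)], [np.float64(0.09), np.float64(0.51), np.float64(-0.35)], [np.float64(0.09), np.float64(0.48), np.float64(-0.4)], [12.69530261  6.9816412 ]
```

Request:
jog_arm([
  [-1, [-0.01, -0.07, 0.62], [0, 0, 0]],
  [-1, [0, -0.02, 0.63], [0, 0, 0]],
  [-1, [0.01, 0.03, 0.63], [0, 0, 0]],
  [-1, [0.01, 0.08, 0.62], [0, 0, 0]],
  [-1, [0.02, 0.13, 0.61], [0, 0, 0]],
  [-1, [0.03, 0.18, 0.6], [0, 0, 0]],
  [-1, [0.04, 0.23, 0.59], [0, 0, 0]],
  [-1, [0.05, 0.27, 0.56], [0, 0, 0]],
  [-1, [0.06, 0.32, 0.54], [0, 0, 0]],
  [-1, [0.07, 0.36, 0.51], [0, 0, 0]],
  [-1, [0.07, 0.4, 0.48], [0, 0, 0]],
  [-1, [0.08, 0.44, 0.45], [0, 0, 0]],
  [-1, [0.09, 0.47, 0.41], [0, 0, 0]],
  [-1, [0.09, 0.5, 0.37], [0, 0, 0]],
  [-1, [0.1, 0.53, 0.33], [0, 0, 0]],
])

```text
clock: 4.97
ee_pos: [0.5669, 0.0471, 0.1438]
orientation: [3.123, -0.3, -0.002]
force: [-0.1, -6.3, 3.9]
finger_gap: 0.099
finger_force: 29.4
```

Request:
jog_arm([
  [-1, [0.1, 0.55, 0.28], [0, 0, 0]],
  [-1, [0.11, 0.57, 0.23], [0, 0, 0]],
  [-1, [0.11, 0.59, 0.18], [0, 0, 0]],
  [-1, [0.11, 0.6, 0.14], [0, 0, 0]],
  [-1, [0.11, 0.61, 0.08], [0, 0, 0]],
  [-1, [0.11, 0.62, 0.03], [0, 0, 0]],
  [-1, [0.11, 0.62, -0.02], [0, 0, 0]],
  [-1, [0.11, 0.61, -0.07], [0, 0, 0]],
  [-1, [0.11, 0.61, -0.12], [0, 0, 0]],
  [-1, [0.11, 0.6, -0.17], [0, 0, 0]],
  [-1, [0.11, 0.58, -0.22], [0, 0, 0]],
  [-1, [0.1, 0.56, -0.27], [0, 0, 0]],
  [-1, [0.1, 0.54, -0.31], [0, 0, 0]],
  [-1, [0.09, 0.51, -0.35], [0, 0, 0]],
  [-1, [0, 0, 0], [0, 0, 0]],
  [-1, [0, 0, 0], [0, 0, 0]],
])

```text
clock: 6.3
ee_pos: [0.583, 0.1334, 0.1367]
orientation: [-3.126, 0.296, -0.002]
force: [2.5, 1.8, 1.8]
finger_gap: 0.095
finger_force: 32.8
```

Request:
jog_arm([
  [0, [0, 0, 0], [0, 0, 0]],
  [0, [0, 0, 0], [0, 0, 0]],
  [0, [0, 0, 0], [0, 0, 0]],
  [0, [0, 0, 0], [0, 0, 0]],
  [0, [0, 0, 1], [0, 0, 0]],
  [0, [0, 0, 2], [0, 0, 0]],
  [0, [0, 0, 3], [0, 0, 0]],
  [0, [0, 0, 4], [0, 0, 0]],
  [0, [0, 0, 4], [0, 0, 0]],
  [1, [0, -3, 0], [0, 0, 0]],
  [1, [0, -4, 0], [0, 0, 0]],
  [1, [0, -4, 0], [0, 0, 0]],
  [1, [0, -4, 0], [0, 0, 0]],
  [1, [-1, -4, 0], [0, 0, 0]],
  [1, [-1, -4, 0], [0, 0, 0]],
  [1, [-1, -4, 0], [0, 0, 0]],
  [1, [-1, 0, 0], [0, 0, 0]],
  [1, [0, 0, 0], [0, 0, 0]],
])

```text
clock: 7.8
ee_pos: [0.539, -0.1416, 0.2773]
orientation: [3.125, -0.309, -0.004]
force: [0.5, 0.7, -0.9]
finger_gap: 1.005
finger_force: 0.0
```

Run:
```python
from h import *
a=shot('wrist','w4');s=bot.sense();print(s['ee_pos'],s['orientation'],s['q'])
cv2.imwrite('pics/w4b.png',a['color'])
```

```text
[ 0.5408649  -0.13872463  0.27738347] [-3.12674079e+00  3.01608683e-01  7.35438392e-04] [ 1.68276197e-01  3.28185097e-01  2.36352277e-03  1.94141637e+00
 -1.39023044e-03  8.72484628e-01 -1.59171553e+00]
```

View pics/w4b.png

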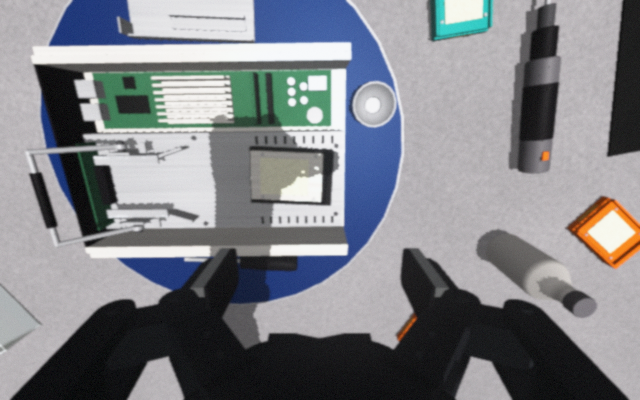

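The bail rests open, leaning back over the bay (sleeve around (43,200)). Rotating to grasp the carrier across its width.

Request:
jog_arm([
  [1, [0, 0, 0], [0, 0, 6.7]],
  [1, [0, 0, 0], [0, 0, 6.7]],
  [1, [0, 0, 0], [0, 0, 6.7]],
  [1, [0, 0, -1], [0, 0, 6.7]],
  [1, [0, 0, -1], [0, 0, 6.7]],
  [1, [0, 0, -1], [0, 0, 6.7]],
  [1, [0, 0, -1], [0, 0, 6.7]],
  [1, [0, 0, -1], [0, 0, 6.7]],
  [1, [0, 0, -1], [0, 0, 6.7]],
  [1, [0, 0, -1], [0, 0, 6.7]],
  [1, [0, 0, -1], [0, 0, 6.7]],
  [1, [0, 0, -1], [0, 0, 6.6]],
  [1, [0, 0, -1], [0, 0, 6.6]],
  [1, [0, 0, 0], [0, 0, 0]],
  [1, [0, 0, 0], [0, 0, 0]],
])

```text
clock: 9.1
ee_pos: [0.5427, -0.1358, 0.1768]
orientation: [-2.473, -1.935, -0.001]
force: [0.6, 1.0, -0.2]
finger_gap: 1.002
finger_force: 0.0
```

Run:
```python
from h import *
from scipy.spatial.transform import Rotation as Ro
a=shot('wrist','w5');s=bot.sense();M=Ro.from_rotvec(s['orientation']).as_matrix()
print(s['ee_pos'],M[:,1],np.arctan2(M[1,1],M[0,1]))
cv2.imwrite('pics/w5b.png',a['color'])
```

```text
[ 0.5430373  -0.13619954  0.17733565] [ 9.70459377e-01 -2.41263922e-01  5.64152081e-04] -0.2436680755276225
```

View pics/w5b.png

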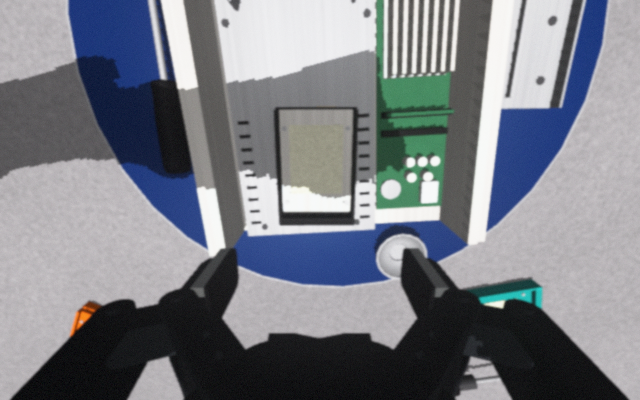

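The wrist picture shows the carrier square to the tool, with corners (277,108), (356,107), (354,224) and (280,223).

Run:
```python
from h import *
P=[ray('w5',u,v,.079)[:2] for u,v in [(276,108),(356,107),(354,224),(280,223)]]
c=np.mean(P,0);print(np.round(P,4),c)
d=(P[0]+P[1]-P[2]-P[3]);d/=np.linalg.norm(d);print(np.arctan2(d[0],d[1]), c-.037*d)
m=np.array([.562,.0228]);e=np.array([.18,.984]);n=np.array([-.984,.18]);print((c-m)@e,(c-m)@n)
```

```text
[[ 0.528  -0.0496]
 [ 0.5921 -0.0646]
 [ 0.5694 -0.1649]
 [ 0.503  -0.1476]] [ 0.54812664 -0.10666174]
0.23592692362555545 [ 0.5394781  -0.14263677]
-0.12988755276198444 -0.009651731228111325
```

Request:
jog_arm([
  [1, [-0.35, -0.65, -3], [0, 0, 0]],
  [1, [0, 0, -3], [0, 0, 0]],
  [1, [0, 0, -3], [0, 0, 0]],
  [1, [0, 0, -1.0], [0, 0, 0]],
  [1, [0, 0, -0.8], [0, 0, 0]],
  [1, [0, 0, -0.8], [0, 0, 0]],
  [1, [0, 0, 0], [0, 0, 0]],
  [1, [0, 0, 0], [0, 0, 0]],
  [-1, [0, 0, 0], [0, 0, 0]],
  [-1, [0, 0, 0], [0, 0, 0]],
  [-1, [0, 0, 0], [0, 0, 0]],
  [-1, [0, 0, 0], [0, 0, 0]],
  [-1, [0, 0, 0], [0, 0, 0]],
], force=20)

```text
clock: 10.23
ee_pos: [0.5394, -0.1444, 0.0621]
orientation: [2.473, 1.935, 0.002]
force: [-1.0, -0.3, 6.0]
finger_gap: 0.811
finger_force: 22.9
```

Request:
jog_arm([
  [-1, [-0.19, 0.03, 0], [0, 0, 0.85]],
  [-1, [-0.19, 0.03, 0], [0, 0, 0.85]],
  [-1, [-0.19, 0.04, 0], [0, 0, 0.85]],
  [-1, [-0.2, 0.04, 0], [0, 0, 0.85]],
  [-1, [0.15, 0.84, 0], [0, 0, 0]],
  [-1, [0.15, 0.84, 0], [0, 0, 0]],
  [-1, [0.15, 0.84, 0], [0, 0, 0]],
  [-1, [0.15, 0.84, 0], [0, 0, 0]],
  [-1, [0.15, 0.84, 0], [0, 0, 0]],
  [-1, [0.16, 0.84, 0], [0, 0, 0]],
  [-1, [0.15, 0.84, 0], [0, 0, 0]],
  [-1, [0.15, 0.84, 0], [0, 0, 0]],
  [-1, [0.15, 0.84, 0], [0, 0, 0]],
  [-1, [0.15, 0.84, 0], [0, 0, 0]],
  [-1, [0.15, 0.84, 0], [0, 0, 0]],
  [-1, [0, 0, 0], [0, 0, 0]],
  [-1, [0, 0, 0], [0, 0, 0]],
])

```text
clock: 11.65
ee_pos: [0.5488, -0.0495, 0.0621]
orientation: [2.413, 2.009, 0.004]
force: [-0.3, 2.3, 7.4]
finger_gap: 0.808
finger_force: 23.1
```

Run:
```python
from h import *
from scipy.spatial.transform import Rotation as Ro
a=shot('wrist','w6');s=bot.sense();M=Ro.from_rotvec(s['orientation']).as_matrix()
print(s['ee_pos'],np.arctan2(M[1,1],M[0,1]),s['force'],s['clock'])
m=np.array([.562,.0228]);e=np.array([.18,.984]);n=np.array([-.984,.18]);d=s['ee_pos'][:2]-m;print(d@e,d@n)
cv2.imwrite('pics/w6b.png',cv2.resize(a['color'][0:300,120:520],None,fx=2,fy=2,interpolation=cv2.INTER_CUBIC))
```

```text
[ 0.54874452 -0.04953409  0.06208164] -0.18242218496351634 [-0.23833366  0.93921567  8.56670803] 11.7
-0.07356273137064807 2.3259760490451295e-05
```

View pics/w6b.png

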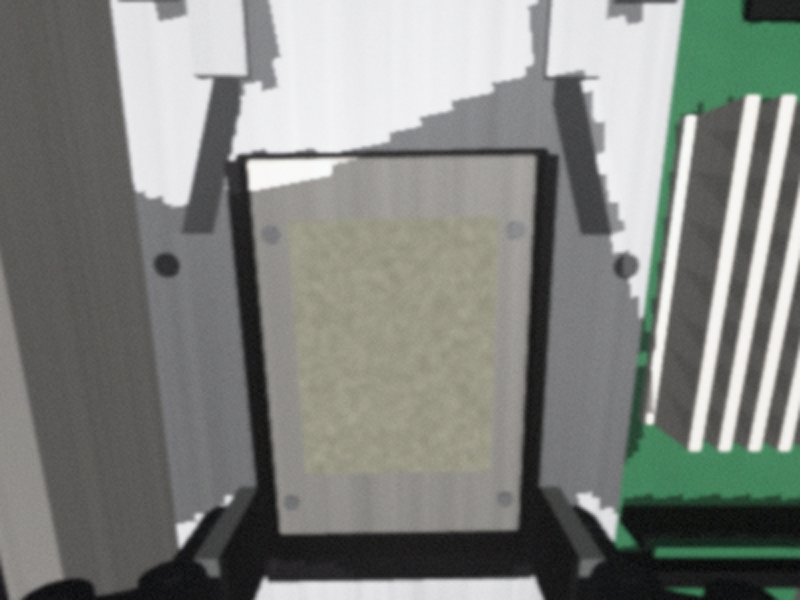

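The carrier's nose sits in the flare. The lip inner edges are at columns 247 and 547 (row 78), the carrier front corners at (228,155) and (556,152), and the rear at about (262..540,540). I'll compute the residual misalignment with the calibration.

Run:
```python
from h import *
g=lambda u,v,z: ray('w6',120+u/2,v/2,z)[:2]
m=np.array([.562,.0228]);e=np.array([.18,.984]);n=np.array([-.984,.18])
for k,u,v,z in [('lipL',247,78,.0835),('lipR',547,78,.0835),('lipL0',247,3,.0835),('lipR0',547,3,.0835),('holeL',167,265,.06),('holeR',627,265,.06),('flL',213,232,.0835),('flR',581,232,.0835),('flLo',182,232,.0835),('flRo',612,232,.0835),('cFL',228,155,.079),('cFR',556,152,.079),('cRL',262,540,.079),('cRR',540,540,.079)]:
    d=g(u,v,z)-m;print(k,(d@e*1e3).round(1),(d@n*1e3).round(1))
```

```text
lipL 28.4 28.6
lipR 28.4 -29.7
lipL0 40.9 27.6
lipR0 40.9 -28.8
holeL -8.1 57.8
holeR -8.2 -58.8
flL -0.2 37.9
flR -0.2 -39.0
flLo -0.2 44.4
flRo -0.2 -45.5
cFL 15.2 34.7
cFR 15.7 -33.7
cRL -75.5 34.1
cRR -75.6 -37.0
```

Request:
jog_arm([
  [-1, [-0.04, 0.01, 0], [0, 0, -0.6]],
  [-1, [-0.04, 0.01, 0], [0, 0, -0.6]],
  [-1, [0, 0, 0], [0, 0, 0]],
  [-1, [0.11, 0.59, 0], [0, 0, 0]],
  [-1, [0.11, 0.59, 0], [0, 0, 0]],
  [-1, [0.11, 0.59, 0], [0, 0, 0]],
  [-1, [0.11, 0.59, 0], [0, 0, 0]],
  [-1, [0, 0, 0], [0, 0, 0]],
])

```text
clock: 12.37
ee_pos: [0.5521, -0.0268, 0.0621]
orientation: [2.435, 1.982, 0.002]
force: [0.3, -0.0, 8.2]
finger_gap: 0.812
finger_force: 23.1
```

Forces are low; going on.

Request:
jog_arm([
  [-1, [0.11, 0.59, 0], [0, 0, 0]],
  [-1, [0.11, 0.59, 0], [0, 0, 0]],
  [-1, [0.11, 0.59, 0], [0, 0, 0]],
  [-1, [0.11, 0.59, 0], [0, 0, 0]],
  [-1, [0.09, 0.49, 0], [0, 0, 0]],
  [-1, [0, 0, 0], [0, 0, 0]],
  [-1, [0, 0, 0], [0, 0, 0]],
])

```text
clock: 12.95
ee_pos: [0.5574, 0.0016, 0.0621]
orientation: [2.435, 1.982, 0.002]
force: [0.2, 0.1, 8.6]
finger_gap: 0.818
finger_force: 23.1
```

Request:
jog_arm([
  [1, [0, 0, 0], [0, 0, 0]],
  [1, [0, 0, 0], [0, 0, 0]],
  [1, [0, 0, 0], [0, 0, 0]],
  [1, [0, 0, 0], [0, 0, 0]],
  [1, [0, 0, 1], [0, 0, 0]],
  [1, [0, 0, 2], [0, 0, 0]],
  [1, [0, 0, 2], [0, 0, 0]],
  [-1, [-0.34, -1.87, 0], [0, 0, 0]],
  [-1, [-0.34, -1.87, 0], [0, 0, 0]],
  [-1, [0, 0, 0], [0, 0, 0]],
  [-1, [0, 0, 0], [0, 0, 0]],
  [-1, [0, 0, 0], [0, 0, 0]],
  [-1, [0, 0, 0], [0, 0, 0]],
  [-1, [0, 0, 0], [0, 0, 0]],
  [-1, [0, 0, 0], [0, 0, 0]],
])

```text
clock: 14.2
ee_pos: [0.5497, -0.0345, 0.1108]
orientation: [-2.435, -1.984, -0.0]
force: [1.0, 0.5, -0.1]
finger_gap: 0.001
finger_force: 0.0
```

Run:
```python
from h import *
a=shot('wrist','w7');s=bot.sense()
m=np.array([.562,.0228]);e=np.array([.18,.984]);n=np.array([-.984,.18]);d=s['ee_pos'][:2]-m;print(s['ee_pos'],s['finger_gap'],d@e,d@n)
cv2.imwrite('pics/w7b.png',cv2.resize(a['color'],None,fx=1.25,fy=1.25,interpolation=cv2.INTER_CUBIC))
```

```text
[ 0.54973778 -0.03468418  0.1108285 ] 0.003166524169826566 -0.058771633881640355 0.001718870748334352
```

View pics/w7b.png

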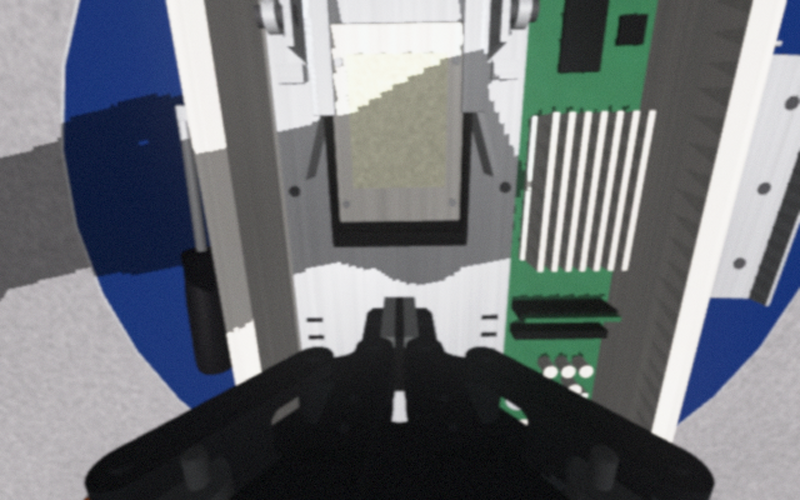

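The carrier lies under the lips, straight, with its rear edge at row 243 and the closed fingers behind it at (398,300). Next: lower the fingers, then push.

Request:
jog_arm([
  [-1, [0.21, -0.04, -2], [0, 0, 0]],
  [-1, [0, 0, -1.5], [0, 0, 0]],
  [-1, [0, 0, -1], [0, 0, 0]],
  [-1, [0, 0, 0], [0, 0, 0]],
  [-1, [0.09, 0.49, 0], [0, 0, 0]],
  [-1, [0.09, 0.49, 0], [0, 0, 0]],
  [-1, [0.09, 0.49, 0], [0, 0, 0]],
  [-1, [0.09, 0.49, 0], [0, 0, 0]],
  [-1, [0.09, 0.49, 0], [0, 0, 0]],
  [-1, [0.09, 0.49, 0], [0, 0, 0]],
  [-1, [0.09, 0.49, 0], [0, 0, 0]],
  [-1, [0.09, 0.49, 0], [0, 0, 0]],
  [-1, [0, 0, 0], [0, 0, 0]],
  [-1, [0, 0, 0], [0, 0, 0]],
])

```text
clock: 15.42
ee_pos: [0.5592, 0.0042, 0.0659]
orientation: [-2.436, -1.984, -0.001]
force: [-0.4, 0.9, -0.3]
finger_gap: -0.002
finger_force: 0.0
```

Request:
jog_arm([
  [-1, [0.04, 0.2, 0], [0, 0, 0]],
  [-1, [0.04, 0.2, 0], [0, 0, 0]],
  [-1, [0.03, 0.2, 0], [0, 0, 0]],
  [-1, [0.03, 0.15, 0], [0, 0, 0]],
  [-1, [0, 0, 0], [0, 0, 0]],
  [-1, [0, 0, 0], [0, 0, 0]],
])

```text
clock: 15.92
ee_pos: [0.5605, 0.0111, 0.0659]
orientation: [-2.437, -1.983, -0.001]
force: [0.7, -0.2, -0.1]
finger_gap: -0.002
finger_force: 0.0
```

Request:
jog_arm([
  [-1, [0.02, 0.1, 0], [0, 0, 0]],
  [-1, [0.02, 0.1, 0], [0, 0, 0]],
  [-1, [0.02, 0.1, 0], [0, 0, 0]],
  [-1, [0, 0, 0], [0, 0, 0]],
])

```text
clock: 16.25
ee_pos: [0.5608, 0.0127, 0.0659]
orientation: [2.437, 1.981, -0.002]
force: [-0.7, -3.4, 0.9]
finger_gap: 0.001
finger_force: 1.5
```

Run:
```python
from h import *
a=shot('wrist','w8');s=bot.sense();print(s['ee_pos'],s['force'])
m=np.array([.562,.0228]);e=np.array([.18,.984]);n=np.array([-.984,.18])
# brightness profile along lane middle (offset 15 mm) at carrier top height
g=cv2.cvtColor(a['color'],cv2.COLOR_BGR2GRAY)
for lat in (20,-20):
  print(lat,[(x,int(g[tuple(np.clip(np.round(proj('w8',[*(m+e*x/1e3+n*(lat-.5)/1e3),.079])).astype(int)[::-1],0,[399,639]))])) for x in list(range(-24,24,2))+list(range(88,112,2))])
```

```text
[0.56073369 0.01269433 0.06589085] [-0.80680849 -2.09377324  0.53205946]
20 [(-24, 26), (-22, 52), (-20, 225), (-18, 229), (-16, 229), (-14, 231), (-12, 233), (-10, 232), (-8, 234), (-6, 234), (-4, 222), (-2, 122), (0, 118), (2, 28), (4, 23), (6, 23), (8, 26), (10, 23), (12, 26), (14, 34), (16, 129), (18, 138), (20, 136), (22, 137), (88, 248), (90, 248), (92, 247), (94, 246), (96, 247), (98, 246), (100, 246), (102, 246), (104, 49), (106, 57), (108, 53), (110, 52)]
-20 [(-24, 24), (-22, 44), (-20, 151), (-18, 215), (-16, 221), (-14, 222), (-12, 223), (-10, 160), (-8, 112), (-6, 115), (-4, 112), (-2, 114), (0, 89), (2, 24), (4, 26), (6, 22), (8, 25), (10, 23), (12, 24), (14, 66), (16, 143), (18, 140), (20, 142), (22, 141), (88, 155), (90, 151), (92, 155), (94, 225), (96, 247), (98, 247), (100, 246), (102, 217), (104, 44), (106, 52), (108, 47), (110, 47)]
```

Force is rising at the expected end point. I'll push a little harder to confirm it stalls.

Request:
jog_arm([
  [-1, [0.02, 0.1, 0], [0, 0, 0]],
  [-1, [0.02, 0.1, 0], [0, 0, 0]],
  [-1, [0.02, 0.1, 0], [0, 0, 0]],
  [-1, [0, 0, 0], [0, 0, 0]],
  [-1, [0, 0, 0], [0, 0, 0]],
])

```text
clock: 16.72
ee_pos: [0.5608, 0.0128, 0.0659]
orientation: [2.438, 1.978, -0.007]
force: [-0.8, -8.5, 1.8]
finger_gap: -0.005
finger_force: 4.0
```

Request:
jog_arm([
  [-1, [0.03, 0.2, 0], [0, 0, 0]],
  [-1, [0.03, 0.2, 0], [0, 0, 0]],
  [-1, [0, 0, 0], [0, 0, 0]],
  [-1, [0, 0, 0], [0, 0, 0]],
])

```text
clock: 17.05
ee_pos: [0.5609, 0.0129, 0.066]
orientation: [2.439, 1.973, -0.014]
force: [-1.9, -14.3, 4.4]
finger_gap: -0.002
finger_force: 6.9
```

Fully home: stalled with 14 N. Backing off, rising, turning back and moving above the opened bail.

Request:
jog_arm([
  [-1, [-0.12, -0.7, 0], [0, 0, 0]],
  [-1, [-0.27, -1.5, 0], [0, 0, 0]],
  [-1, [-0.27, -1.5, 0], [0, 0, 0]],
  [-1, [0, 0, 4], [0, 0, 0]],
  [-1, [0, 0, 4], [0, 0, 0]],
  [-1, [0, 0, 4], [0, 0, 0]],
  [-1, [0, 0, 4], [0, 0, 0]],
  [0, [0.22, 1.25, 4], [0, 0, -6.9]],
  [0, [0.22, 1.25, 0], [0, 0, -6.9]],
  [0, [0.22, 1.25, 0], [0, 0, -6.9]],
  [0, [0.22, 1.25, 0], [0, 0, -6.9]],
  [0, [0.22, 1.25, 0], [0, 0, -6.9]],
  [0, [0.22, 1.25, 0], [0, 0, -6.9]],
  [0, [0.22, 1.25, 0], [0, 0, -6.9]],
  [0, [0.22, 1.25, 0], [0, 0, -6.9]],
  [0, [0.22, 1.25, 0], [0, 0, -6.9]],
  [0, [0.22, 1.25, 0], [0, 0, -6.9]],
  [0, [0.22, 1.25, 0], [0, 0, -6.9]],
  [0, [0.22, 1.25, 0], [0, 0, -6.9]],
  [0, [0.22, 1.25, 0], [0, 0, -6.9]],
])

```text
clock: 18.72
ee_pos: [0.5839, 0.1486, 0.2654]
orientation: [-3.123, 0.319, -0.0]
force: [0.8, -0.7, -0.6]
finger_gap: 0.497
finger_force: 0.0
```

Run:
```python
from h import *
from scipy.spatial.transform import Rotation as Ro
shot('wrist','x0');shot('wrist','x0');shot('wrist','x0');a=shot('wrist','w9');s=bot.sense();M=Ro.from_rotvec(s['orientation']).as_matrix()
print(s['ee_pos'],M[:,1],s['clock'],s['joint_vel'].max())
m=np.array([.562,.0228]);e=np.array([.18,.984]);n=np.array([-.984,.18])
g=cv2.cvtColor(a['color'],cv2.COLOR_BGR2GRAY)
G=lambda x,lat,z:int(g[tuple(np.clip(np.round(proj('w9',[*(m+e*x/1e3+n*(lat-.5)/1e3),z])).astype(int)[::-1],0,[399,639]))])
for lat in (-15,0): print('sleeve',lat,[(x,G(x,lat,.1376)) for x in range(100,150,2)])
for lat in (-20,0,20):print('rear',[(x,G(x,lat,.079)) for x in range(-10,22,2)])
```

```text
[0.58372198 0.1470307  0.26537573] [-1.93320816e-01 -9.81135574e-01 -2.18532586e-04] 18.9167 0.024447474108811883
sleeve -15 [(100, 245), (102, 245), (104, 246), (106, 244), (108, 184), (110, 62), (112, 57), (114, 53), (116, 52), (118, 56), (120, 48), (122, 35), (124, 31), (126, 29), (128, 28), (130, 29), (132, 34), (134, 34), (136, 39), (138, 33), (140, 39), (142, 60), (144, 73), (146, 75), (148, 71)]
sleeve 0 [(100, 244), (102, 246), (104, 245), (106, 235), (108, 116), (110, 48), (112, 51), (114, 52), (116, 51), (118, 60), (120, 88), (122, 49), (124, 33), (126, 31), (128, 30), (130, 32), (132, 33), (134, 67), (136, 89), (138, 85), (140, 136), (142, 166), (144, 132), (146, 56), (148, 36)]
rear [(-10, 234), (-8, 234), (-6, 235), (-4, 234), (-2, 230), (0, 156), (2, 96), (4, 67), (6, 63), (8, 57), (10, 50), (12, 101), (14, 173), (16, 241), (18, 246), (20, 245)]
rear [(-10, 232), (-8, 231), (-6, 232), (-4, 232), (-2, 229), (0, 215), (2, 102), (4, 60), (6, 61), (8, 53), (10, 51), (12, 64), (14, 187), (16, 233), (18, 245), (20, 245)]
rear [(-10, 232), (-8, 234), (-6, 235), (-4, 235), (-2, 234), (0, 210), (2, 157), (4, 62), (6, 58), (8, 54), (10, 50), (12, 69), (14, 134), (16, 239), (18, 244), (20, 245)]
```

The sleeve is found at 127 mm past the mouth, with the TCP above it. The carrier's rear edge is square at about +1 mm. Descending and gripping.

Request:
jog_arm([
  [0, [0, 0, -3], [0, 0, 0]],
  [0, [0, 0, -3], [0, 0, 0]],
  [0, [0, 0, -3], [0, 0, 0]],
  [0, [0, 0, -2], [0, 0, 0]],
  [0, [0, 0, -1.5], [0, 0, 0]],
  [0, [0, 0, -1.4], [0, 0, 0]],
  [0, [0, 0, 0], [0, 0, 0]],
  [-1, [0, 0, 0], [0, 0, 0]],
  [-1, [0, 0, 0], [0, 0, 0]],
  [-1, [0, 0, 0], [0, 0, 0]],
  [-1, [0, 0, 0], [0, 0, 0]],
  [-1, [0, 0, 0], [0, 0, 0]],
  [-1, [0, 0, 0], [0, 0, 0]],
  [-1, [0, 0, 0], [0, 0, 0]],
], force=30)

```text
clock: 20.08
ee_pos: [0.5852, 0.1467, 0.1274]
orientation: [-3.125, 0.312, -0.004]
force: [2.0, 0.3, 1.9]
finger_gap: 0.104
finger_force: 29.7
```

Run:
```python
import numpy as np
e=np.array([.18,.984])
P=lambda t: 7.7*np.array([-np.cos(t-.157),np.sin(t-.157)])
D=np.diff(np.array([P(t) for t in np.linspace(2.6,.5,29)]),axis=0)
print([[float(x) for x in np.round([d[0]*e[0],d[0]*e[1],d[1]],2)] for d in D])
```

```text
[[-0.07, -0.38, 0.43], [-0.08, -0.41, 0.4], [-0.08, -0.44, 0.37], [-0.09, -0.47, 0.33], [-0.09, -0.49, 0.29], [-0.09, -0.51, 0.26], [-0.1, -0.53, 0.22], [-0.1, -0.54, 0.18], [-0.1, -0.55, 0.13], [-0.1, -0.56, 0.09], [-0.1, -0.57, 0.05], [-0.1, -0.57, 0.01], [-0.1, -0.57, -0.04], [-0.1, -0.56, -0.08], [-0.1, -0.56, -0.12], [-0.1, -0.54, -0.17], [-0.1, -0.53, -0.21], [-0.09, -0.51, -0.25], [-0.09, -0.49, -0.28], [-0.09, -0.47, -0.32], [-0.08, -0.45, -0.36], [-0.08, -0.42, -0.39], [-0.07, -0.39, -0.42], [-0.07, -0.36, -0.45], [-0.06, -0.32, -0.47], [-0.05, -0.29, -0.5], [-0.05, -0.25, -0.52], [-0.04, -0.21, -0.54]]
```

Sleeve gripped (gap 0.104). Swinging it back.

Request:
jog_arm([
  [-1, [-0.07, -0.38, 0.43], [0, 0, 0]],
  [-1, [-0.08, -0.41, 0.4], [0, 0, 0]],
  [-1, [-0.08, -0.44, 0.37], [0, 0, 0]],
  [-1, [-0.09, -0.47, 0.33], [0, 0, 0]],
  [-1, [-0.09, -0.49, 0.29], [0, 0, 0]],
  [-1, [-0.09, -0.51, 0.26], [0, 0, 0]],
  [-1, [-0.1, -0.53, 0.22], [0, 0, 0]],
  [-1, [-0.1, -0.54, 0.18], [0, 0, 0]],
  [-1, [-0.1, -0.55, 0.13], [0, 0, 0]],
  [-1, [-0.1, -0.56, 0.09], [0, 0, 0]],
  [-1, [-0.1, -0.57, 0.05], [0, 0, 0]],
  [-1, [-0.1, -0.57, 0.01], [0, 0, 0]],
  [-1, [-0.1, -0.57, -0.04], [0, 0, 0]],
  [-1, [-0.1, -0.56, -0.08], [0, 0, 0]],
  [-1, [-0.1, -0.56, -0.12], [0, 0, 0]],
])

```text
clock: 21.33
ee_pos: [0.5702, 0.0681, 0.1516]
orientation: [3.126, -0.314, 0.001]
force: [2.8, 2.5, 0.7]
finger_gap: 0.099
finger_force: 31.0
```

Request:
jog_arm([
  [-1, [-0.1, -0.54, -0.17], [0, 0, 0]],
  [-1, [-0.1, -0.53, -0.21], [0, 0, 0]],
  [-1, [-0.09, -0.51, -0.25], [0, 0, 0]],
  [-1, [-0.09, -0.49, -0.28], [0, 0, 0]],
  [-1, [-0.09, -0.47, -0.32], [0, 0, 0]],
  [-1, [-0.08, -0.45, -0.36], [0, 0, 0]],
  [-1, [-0.08, -0.42, -0.39], [0, 0, 0]],
  [-1, [-0.07, -0.39, -0.42], [0, 0, 0]],
  [-1, [-0.07, -0.36, -0.45], [0, 0, 0]],
  [-1, [-0.06, -0.32, -0.47], [0, 0, 0]],
  [-1, [-0.05, -0.29, -0.5], [0, 0, 0]],
  [-1, [-0.05, -0.25, -0.52], [0, 0, 0]],
  [-1, [-0.04, -0.21, -0.54], [0, 0, 0]],
  [-1, [0, 0, 0], [0, 0, 0]],
])

```text
clock: 22.5
ee_pos: [0.5601, 0.0166, 0.1019]
orientation: [3.126, -0.313, -0.001]
force: [2.9, 1.0, -1.0]
finger_gap: 0.101
finger_force: 29.6
```

Request:
jog_arm([
  [0, [0, 0, 0], [0, 0, 0]],
  [0, [0, 0, 0], [0, 0, 0]],
  [0, [0, 0, 0], [0, 0, 0]],
  [0, [0, 0, 0.5], [0, 0, 0]],
  [0, [0, 0, 2], [0, 0, 0]],
  [0, [0, 0, 4], [0, 0, 0]],
  [0, [0, 0, 4], [0, 0, 0]],
  [0, [0, 0, 4], [0, 0, 0]],
  [0, [0, -2, 3], [0, 0, 0]],
  [0, [0, -2, 0], [0, 0, 0]],
  [0, [0, 0, 0], [0, 0, 0]],
  [0, [0, 0, 0], [0, 0, 0]],
  [0, [0, 0, 0], [0, 0, 0]],
  [0, [0, 0, 0], [0, 0, 0]],
  [0, [0, 0, 0], [0, 0, 0]],
  [0, [0, 0, 0], [0, 0, 0]],
  [0, [0, 0, 0], [0, 0, 0]],
  [0, [0, 0, 0], [0, 0, 0]],
  [0, [0, 0, 0], [0, 0, 0]],
  [0, [0, 0, 0], [0, 0, 0]],
])

```text
clock: 24.17
ee_pos: [0.5604, -0.0232, 0.2779]
orientation: [3.126, -0.313, -0.0]
force: [-0.1, 0.1, -0.4]
finger_gap: 0.496
finger_force: 0.0
```

Request:
jog_arm([
  [0, [0, 0, 0], [0, 0, 0]],
  [0, [0, 0, 0], [0, 0, 0]],
  [0, [0, 0, 0], [0, 0, 0]],
  [0, [0, 0, 0], [0, 0, 0]],
  [0, [0, 0, 0], [0, 0, 0]],
  [0, [0, 0, 0], [0, 0, 0]],
  [0, [0, 0, 0], [0, 0, 0]],
  [0, [0, 0, 0], [0, 0, 0]],
  [0, [0, 0, 0], [0, 0, 0]],
  [0, [0, 0, 0], [0, 0, 0]],
  [0, [0, 0, 0], [0, 0, 0]],
  [0, [0, 0, 0], [0, 0, 0]],
])

```text
clock: 25.17
ee_pos: [0.5604, -0.0232, 0.278]
orientation: [-3.126, 0.313, 0.0]
force: [0.7, -0.6, 0.1]
finger_gap: 0.502
finger_force: 0.0
```

Run:
```python
from h import *
a=shot('wrist','wz');s=bot.sense();print(s['ee_pos'],s['clock'],s['force'])
m=np.array([.562,.0228]);e=np.array([.18,.984]);n=np.array([-.984,.18])
g=cv2.cvtColor(a['color'],cv2.COLOR_BGR2GRAY)
G=lambda x,lat,z:int(g[tuple(np.clip(np.round(proj('wz',[*(m+e*x/1e3+n*(lat-.5)/1e3),z])).astype(int)[::-1],0,[399,639]))])
for lat in (-20,0,20):
  print('sleeve z76',[(x,G(x,lat,.076)) for x in range(-24,12,2)])
  print('carrier',[(x,G(x,lat,.079)) for x in range(-4,20,2)],[(x,G(x,lat,.079)) for x in range(96,110,2)])
print('across',[(y,G(-10,y,.076)) for y in range(-42,43,4)])
```

```text
[ 0.5604159  -0.02327265  0.27800845] 25.2167 [ 0.49895335 -0.44053638  0.5364465 ]
sleeve z76 [(-24, 121), (-22, 119), (-20, 117), (-18, 120), (-16, 114), (-14, 65), (-12, 41), (-10, 39), (-8, 38), (-6, 49), (-4, 87), (-2, 87), (0, 48), (2, 38), (4, 38), (6, 35), (8, 34), (10, 38)]
carrier [(-4, 87), (-2, 66), (0, 48), (2, 36), (4, 38), (6, 35), (8, 38), (10, 38), (12, 88), (14, 120), (16, 141), (18, 142)] [(96, 241), (98, 240), (100, 232), (102, 184), (104, 43), (106, 35), (108, 32)]
sleeve z76 [(-24, 232), (-22, 230), (-20, 231), (-18, 231), (-16, 230), (-14, 162), (-12, 94), (-10, 40), (-8, 38), (-6, 41), (-4, 88), (-2, 93), (0, 46), (2, 34), (4, 37), (6, 38), (8, 34), (10, 31)]
carrier [(-4, 87), (-2, 70), (0, 48), (2, 39), (4, 36), (6, 31), (8, 34), (10, 37), (12, 75), (14, 111), (16, 139), (18, 139)] [(96, 241), (98, 242), (100, 240), (102, 188), (104, 102), (106, 36), (108, 35)]
sleeve z76 [(-24, 233), (-22, 233), (-20, 233), (-18, 234), (-16, 221), (-14, 173), (-12, 53), (-10, 42), (-8, 46), (-6, 48), (-4, 126), (-2, 120), (0, 71), (2, 32), (4, 33), (6, 32), (8, 32), (10, 32)]
carrier [(-4, 162), (-2, 147), (0, 85), (2, 35), (4, 36), (6, 30), (8, 36), (10, 30), (12, 69), (14, 107), (16, 136), (18, 133)] [(96, 240), (98, 240), (100, 238), (102, 184), (104, 110), (106, 40), (108, 33)]
across [(-42, 112), (-38, 111), (-34, 107), (-30, 103), (-26, 32), (-22, 41), (-18, 38), (-14, 36), (-10, 38), (-6, 39), (-2, 37), (2, 37), (6, 40), (10, 42), (14, 47), (18, 45), (22, 46), (26, 42), (30, 52), (34, 186), (38, 210), (42, 206)]
```

The bail is closed: its sleeve spans -14 to -5 mm and ±30 mm across. The carrier is home behind it with about a 5 mm gap, and the robot is clear.

```bash
python3 -c "
from plant import order
print(order.job_done())"
```

```text
the job is handed in; nothing more can be done
None
```

The carrier is fully home against the connector, the bail is closed in front of it, and the job was handed in at about 25 s with the arm clear; I got no verdict back.

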